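Put the sweets away in the sweets box

ROBOT

A 6-joint arm with a two-finger parallel gripper is mounted at the origin on the work surface. World frame = base frame: x ahead of the robot, y to its left, z up, the work surface at z = 0. Lengths are in m, angles in rad, forces in N, time in s.
With the tool pointing down it reaches from about 0.325 to 0.9 m from the base axis. Payload 3.5 kg.
Tool frame: the origin (TCP) lies at the centre of the arm's flange, where the gripper is bolted on; the fingertips stand 173 mm ahead of it and the grasp point (between the pads) lies 155 mm ahead of it (arm.hold_point_z is the x of the grasp point in the tool frame, in m); x points along the fingers, y is the direction in which the jaws open and shut, and the axes are right-handed (so a half turn about x gives the same grasp; the last joint's range is limited). The gripper opens to 85 mm and grips with 20 to 120 N. Pads are 22 mm wide; open, the fingers measure 114 mm over their backs; the gripper's body (76 mm by 85 mm) begins 54 mm behind the grasp point. The pads swing forward as they close: fully open they stand 13 mm farther back than shut.
Start: joints at [-1.305, 0.276, -0.026, 1.268, 0, 1.467], TCP at [0.225, -0.583, 0.405] pointing down, gripper open.
Joint ranges: [-3.12, 3.12], [-0.85, 1.88], [-1.08, 1.24], [-1.95, 2.15], [-1.57, 1.53], [-3.14, 3.14]. Speed limits (rad/s): [2.57, 2.57, 3.14, 3.14, 3.14, 3.14].

INTERFACE

Orientations are given as [roll, pitch, yaw] about the fixed x, y, z axes, in that order (R = Rz(yaw) Ry(pitch) Rx(roll)).
In Python, from station import arm gives the robot as it stands.
- The arm moves only by the tool carry_out, never from a script. Its arguments are lists of equal length, an entry for each row: "offset": the shift along the tool's x, y, z in units of 30 cm (1.0 is 30 cm), a list of three; "dr": the turn, a rotation vector about the tool's x, y, z in units of 60 degrees (1.0 is 60 degrees), a list of three; "gripper": the opening, from 0 (shut) to 1 (fully open). A call has 1 to 12 rows; each row is the pose to reach, as a shift and turn from the pose measured when the call began, along the tool's axes at that moment; what a row does not reach only later rows make up. A row lasts 1/8 s, in which the tool goes at most 62.5 mm and 10.7 degrees, less where a joint would pass 70% of its speed; a pose out of reach is approached as far as the arm can. A call with a number of a shift or a turn outside -1 to 1 is refused whole. A call with a gripper value outside its range is refused whole. The fingers move at their own pace and stop on an object; the grip force is fixed at half the most. Time passes only in rows, so rows that repeat a pose let the fingers close. It gives the time, the measured TCP pose, the force and the opening at its end, in the units of the state.
- arm.state(): the state, without advancing time (a new reading comes with each control period).
- arm.grab_frame(name): name is "scene" or "top" or "wrist"; returns (picture, depth): 480x640x3 uint8, blue, green, red; 480x640 float32, m along the optical axis (not along the pixel's ray), 0 where there is no reading.
- arm.camera_model(name): a dict with "camera_matrix" (3x3 intrinsics, pixels), "R" (3x3) and "t" (3): a world point X has camera coordinates R X + t. Camera axes: x right, y down, z forward; pixel columns grow to the right and rows downward; lengths in m; the calibration is good to about 2 mm. The wrist camera is an equidistant fisheye: a pixel r from the principal point sees the ray r / f radians off the axis. A picture is of the moment at which its call begins: read the wrist's pose just before it. camera_model takes no time and is no camera call; for the wrist camera it gives the pose at the moment of the call.
- arm.sign_off(): hands the job in, once; it reports no verdict.
The state is a dict: "time": time; "qpos": joint angles; "qvel": joint speeds; "tau": joint torques, N m; "eef_pos": TCP position; "ee_rot": TCP orientation; "wrist_force": force on the tool from outside, world axes, zero at the start; "ft_torque": the same for the moment, N m; "grip_width": finger opening in m.
Only numpy, scipy, OpenCV 4.12 (cv2) and the standard library are available. Lean on these libraries where they do the work, as an engineer would, in place of code of your own. Each camera call takes 0.05 s, during which the arm holds its last target. There are 200 camera calls.

TASK

Put the three twist-wrapped toffees back into the turquoise sweets box, each lying flat in the cell lined with card of its own colour, then lower the lid gently onto the box so that it sits flat and squarely over it. Leave the two toy bricks where they lie.

Things in the scene. Friction and masses are not known exactly. Their poses are not given: they have to be found in the camera images.
- sweet_red: loose red twist-wrapped toffee with a white band round its middle: a red block 26 x 24 x 22 mm with a white flared twist at each end, 46 mm long overall, 18 g. Origin at its very centre (11 mm above what it lies on), x along its length (twist to twist), y across its 24 mm width, z up.
- sweet_yellow: loose yellow twist-wrapped toffee with a white band round its middle: a yellow block 26 x 24 x 22 mm with a white flared twist at each end, 46 mm long overall, 18 g. Origin at its very centre (11 mm above what it lies on), x along its length (twist to twist), y across its 24 mm width, z up.
- sweet_green: loose green twist-wrapped toffee with a white band round its middle: a green block 26 x 24 x 22 mm with a white flared twist at each end, 46 mm long overall, 18 g. Origin at its very centre (11 mm above what it lies on), x along its length (twist to twist), y across its 24 mm width, z up.
- liner_red: fixed red card lining the floor of one of the three cells of the sweets box, 58 (x) x 80 (y) x 2 mm. Origin at the centre of its underside, on the cell floor 5 mm above the sideboard; axes parallel to the box's. Which cell it lines changes.
- liner_yellow: fixed yellow card lining the floor of one of the three cells of the sweets box, 58 (x) x 80 (y) x 2 mm. Origin at the centre of its underside, on the cell floor 5 mm above the sideboard; axes parallel to the box's. Which cell it lines changes.
- liner_green: fixed green card lining the floor of one of the three cells of the sweets box, 58 (x) x 80 (y) x 2 mm. Origin at the centre of its underside, on the cell floor 5 mm above the sideboard; axes parallel to the box's. Which cell it lines changes.
- sweets_box: open turquoise ceramic box, fixed: 206 (x) x 94 (y) x 40 mm high, walls and floor 5 mm, 84 mm clear across y. Two low dividers (4 mm thick, tops at z = 21 mm) part it into three cells along x, each 62.7 (x) by 84 mm (y), centred at x = -66.7, 0 and 66.7 mm. Origin at the centre of its underside, on the sideboard (z = 0); z up.
- box_lid: loose turquoise ceramic lid, about 0.3 kg, lying knob up: plate 226 (x) x 114 (y) x 7 mm, with a pad 150 x 44 x 4 mm beneath that hangs loosely inside the box. Bar knob 44 (x) x 18 (y) mm in the middle, 7 to 33 mm above the origin, pinched across y. Origin at the centre of the plate's underside (4 mm up at the start, 40 mm when seated on the rim); z up. Fits either way round.
- brick_red: loose child's red wooden toy brick, a look-alike: plain block 46 x 24 x 22 mm, red all over, no twists and no white band. Origin at its centre, x along its length, z up. Does not belong in the box.
- brick_yellow: loose child's yellow wooden toy brick, a look-alike: plain block 46 x 24 x 22 mm, yellow all over, no twists and no white band. Origin at its centre, x along its length, z up. Does not belong in the box.
Not all that is in view belongs to the job. What is shaped like the sweet_red but blue is not meant. Leave any purple look-alike of the sweets_box alone.

How it is judged:
On the way, in this order (a step that is already met when the one before it is completed fails the run):
1. each toffee lies in the cell of its own colour (x of sweet_red in the frame of liner_red between -0.03 and 0.03 m and y of sweet_red in the frame of liner_red between -0.042 and 0.042 m and z of sweet_red in the frame of liner_red between 0.007 and 0.02 m and x of sweet_yellow in the frame of liner_yellow between -0.03 and 0.03 m and y of sweet_yellow in the frame of liner_yellow between -0.042 and 0.042 m and z of sweet_yellow in the frame of liner_yellow between 0.007 and 0.02 m and x of sweet_green in the frame of liner_green between -0.03 and 0.03 m and y of sweet_green in the frame of liner_green between -0.042 and 0.042 m and z of sweet_green in the frame of liner_green between 0.007 and 0.02 m), for 0.2 s.
2. the lid is seated on the box (horizontal distance between box_lid and sweets_box below 0.012 m and angle between the x axis of box_lid and the x axis of sweets_box, either way round below 0.12 rad and angle between box_lid's own z axis and vertical below 0.05 rad and z of box_lid in the frame of sweets_box between 0.036 and 0.044 m), for 0.2 s.
At the end, for the whole second after the job is handed in: Each toffee lies in the cell of its colour (centre within 30 mm in x, 42 mm in y of its card's, 7-20 mm above the card's underside); lid on the rim (36-44 mm up), level to 0.05 rad, centred to 12 mm, square to 0.12 rad; toffees and lid at rest; bricks within 25 mm of their start (all of step 1 and all of step 2 and linear speed of each of sweet_red, sweet_yellow, sweet_green, box_lid below 0.02 m/s and angular speed of each of sweet_red, sweet_yellow, sweet_green, box_lid below 0.2 rad/s and distance of each of brick_red, brick_yellow from where it was at the start of the episode below 0.025 m); the robot touches nothing.
It fails at once if a toy brick is moved more than 25 mm (distance of any of brick_red, brick_yellow from where it was at the start of the episode above 0.025 m).
It fails at once if the lid is banged onto the box (over 60 N) (contact force between box_lid and sweets_box above 60 N).
It also fails if it takes over 112 s, if anything falls off the work surface, if the arm or the gripper's body presses on something with over 40 N, if the wrist force passes 120 N, or if a joint passes its speed limit or range.

## Working session

There is one attempt and no reset: what is moved stays moved. The work goes in short steps, Python scripts to look and compute and a tool call to move; the robot and the scene stay as the last step left them, time stands still between calls to the robot, and variables do not carry over. Pictures are saved under pics/ and viewed, about 12 in all and at most 16, crops included, and the job is handed in when it is done.

Besides the shell and the picture viewer there is one more tool, called after "Request:" as name(argument=value, ...) on one line, values as JSON. carry_out: Moves the arm, as the interface text tells. Its arguments: {"type":"object","properties":{"offset":{"type":"array"},"dr":{"type":"array"},"gripper":{"type":"array"}},"required":["offset","dr","gripper"]}

```bash
ls; mkdir -p pics; python3 - <<'E'
from station import arm
import cv2,numpy as np
print(arm.state())
for n in("top","scene"):
    p,d=arm.grab_frame(n);cv2.imwrite(f"pics/{n}0.png",p);np.save(f"pics/{n}0.npy",d);m=arm.camera_model(n);print(n,m)
E
```

```text
pics
{'time': 0.0, 'qpos': array([-1.30539235e+00,  2.77113113e-01, -2.78776610e-02,  1.26800249e+00,
        3.09288827e-07,  1.46741000e+00]), 'qvel': array([-4.48499879e-05, -7.44223199e-04,  4.28266281e-04,  1.35440660e-03,
       -5.57869466e-05, -5.80847576e-04]), 'tau': array([ 4.88096557e-03, -4.45509660e+01,  2.95203173e+01,  1.65439089e-02,
        2.01247176e-04,  3.78270002e-06]), 'eef_pos': array([ 0.22519861, -0.58259292,  0.40357315]), 'ee_rot': array([-1.67432343,  1.56859939,  1.83605952]), 'wrist_force': array([-1.02123143,  0.84749854,  0.59778843]), 'ft_torque': array([0.00667402, 0.01568667, 0.02886431]), 'grip_width': 0.08591183912536414}
top {'camera_matrix': array([[554.10535629,   0.        , 319.87345384],
       [  0.        , 554.10535629, 227.97094   ],
       [  0.        ,   0.        ,   1.        ]]), 'R': array([[-0.02118376, -0.99961098,  0.01814201],
       [-0.98333722,  0.01755497, -0.18094123],
       [ 0.18055236, -0.02167273, -0.98332657]]), 't': array([-0.03555929,  0.55807364,  1.43581002])}
scene {'camera_matrix': array([[513.18902378,   0.        , 317.59639336],
       [  0.        , 513.18902378, 238.42338582],
       [  0.        ,   0.        ,   1.        ]]), 'R': array([[ 0.50066135,  0.86564271, -0.00095307],
       [ 0.75185744, -0.43539654, -0.4951164 ],
       [-0.42900887,  0.24716907, -0.86882613]]), 't': array([-0.24656864, -0.39543212,  1.3638542 ])}
```

View pics/top0.png

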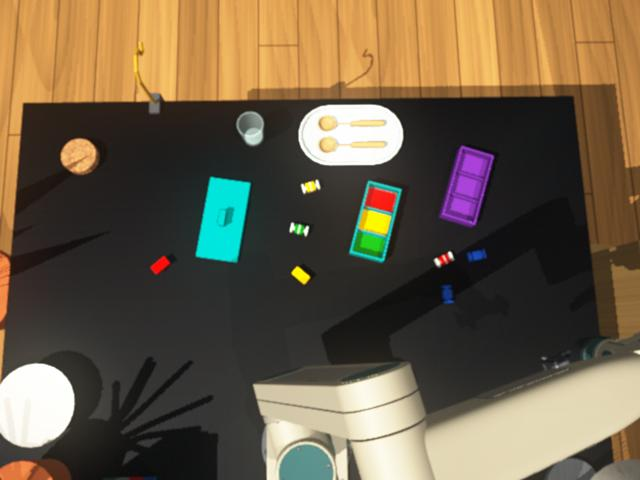

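View pics/scene0.png

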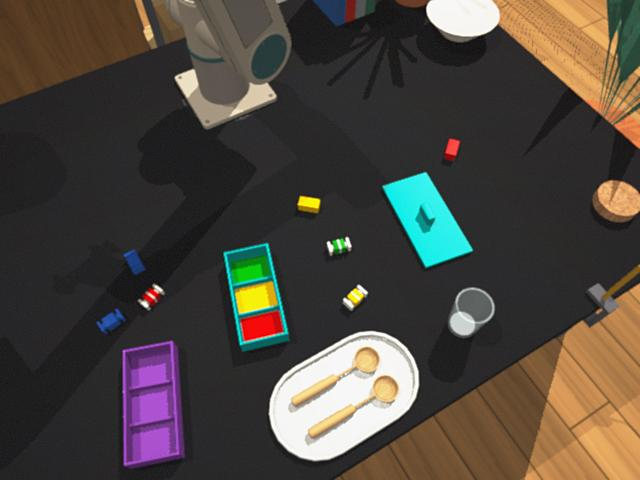

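```bash
cat > h.py <<'E'
from station import arm
import cv2,numpy as np
def cloud(m,d,mask):
    v,u=np.nonzero(mask&(d>0));z=d[v,u];K=m["camera_matrix"]
    P=np.c_[(u-K[0,2])/K[0,0]*z,(v-K[1,2])/K[1,1]*z,z]
    return (P-m["t"])@m["R"],np.c_[u,v]
def plane(m,uv,z):
    K=m["camera_matrix"];uv=np.atleast_2d(uv)
    r=np.c_[(uv-[K[0,2],K[1,2]])/K[0,0],np.ones(len(uv))]@m["R"];c=-m["R"].T@m["t"]
    return c+r*((z-c[2])/r[:,2:])
def masks(p):
    h=cv2.cvtColor(p,cv2.COLOR_BGR2HSV);H,S,V=[h[...,i].astype(int) for i in range(3)]
    s=(S>130)&(V>70)
    return dict(red=s&((H<8)|(H>172)),yellow=s&(H>22)&(H<35),green=s&(H>50)&(H<70),turq=s&(H>80)&(H<97))
def rect(xy):
    c,(a,b),t=cv2.minAreaRect(xy.astype(np.float32))
    if a<b:a,b,t=b,a,t+90
    return np.round(c,4),round(a,4),round(b,4),round((t+90)%180-90,1)
E
cat > m.py <<'E'
from h import *
for n in("top","scene"):
    p=cv2.imread(f"pics/{n}0.png");d=np.load(f"pics/{n}0.npy");m=arm.camera_model(n);M=masks(p)
    for c,k in M.items():
        nn,L,st,ce=cv2.connectedComponentsWithStats(k.astype(np.uint8))
        for i in range(1,nn):
            if st[i,4]<25: continue
            P,uv=cloud(m,d,L==i)
            X=P[:,:2].mean(0)
            if not(0.2<X[0]<0.9 and abs(X[1])<.6):continue
            zt=np.percentile(P[:,2],90);print(n,c,st[i,4],ce[i].round(),"mean",P.mean(0).round(4),"z90",zt.round(4),end=" ")
            if c=="turq":
                for lo,hi in((.005,.02),(.032,.05)):
                    q=P[(P[:,2]>lo)&(P[:,2]<hi)]
                    if len(q)>50:print("\n   ",lo,len(q),q[:,2].mean().round(4),rect(q[:,:2]),end="")
            elif st[i,4]<600:
                # whole sweet: everything raised near
                allP,_=cloud(m,d,np.ones(d.shape,bool));r=np.linalg.norm(allP[:,:2]-X,axis=1)
                q=allP[(r<.032)&(allP[:,2]>.006)&(allP[:,2]<.03)];print("\n   obj",len(q),rect(q[:,:2]),"color-topplane",plane(m,ce[i],.022)[0].round(4),end="")
            print()
E
python3 m.py
```

```text
top red 531 [380. 199.] mean [ 0.644  -0.2183  0.007 ] z90 0.0111 
   obj 246 (array([ 0.645 , -0.2174]), 0.0619, 0.0611, -85.5) color-topplane [ 0.6405 -0.2162  0.022 ]
top red 83 [444. 259.] mean [ 0.4714 -0.384   0.0176] z90 0.025 
   obj 156 (array([ 0.4706, -0.3817]), 0.0522, 0.0488, 75.1) color-topplane [ 0.471 -0.383  0.022]
top red 233 [160. 265.] mean [0.47   0.3871 0.0161] z90 0.0253 
   obj 192 (array([0.4703, 0.3893]), 0.0537, 0.0491, -15.3) color-topplane [0.4693 0.3854 0.022 ]
top yellow 31 [307. 187.] mean [ 0.6801 -0.0146  0.019 ] z90 0.0254 
   obj 153 (array([ 0.6821, -0.0152]), 0.0608, 0.0488, -62.7) color-topplane [ 0.6794 -0.0146  0.022 ]
top yellow 28 [313. 186.] mean [ 0.6831 -0.0306  0.0209] z90 0.0244 
   obj 148 (array([ 0.6843, -0.0248]), 0.0526, 0.052, 50.7) color-topplane [ 0.6828 -0.0306  0.022 ]
top yellow 571 [374. 222.] mean [ 0.5801 -0.1993  0.007 ] z90 0.0114 
   obj 262 (array([ 0.5793, -0.1993]), 0.0617, 0.0611, 37.2) color-topplane [ 0.5771 -0.1974  0.022 ]
top yellow 195 [300. 274.] mean [0.4368 0.0087 0.0173] z90 0.0248 
   obj 166 (array([0.43
[... 2261 characters left out ...]
1, 76.3) color-topplane [0.5683 0.0181 0.022 ]
scene green 60 [335. 246.] mean [0.5629 0.0036 0.0182] z90 0.0248 
   obj 248 (array([0.565 , 0.0106]), 0.0464, 0.0301, 76.3) color-topplane [0.5647 0.0025 0.022 ]
scene green 748 [250. 268.] mean [ 0.5125 -0.1783  0.0073] z90 0.0098 
scene turq 4585 [427. 219.] mean [0.6015 0.2181 0.0121] z90 0.0145 
    0.005 4200 0.0115 (array([0.5942, 0.2203]), 0.2333, 0.1162, -9.2)
    0.032 149 0.0369 (array([0.5976, 0.2184]), 0.045, 0.0188, -9.1)
scene turq 1983 [254. 294.] mean [ 0.5751 -0.198   0.0239] z90 0.041 
    0.005 545 0.013 (array([ 0.58  , -0.1985]), 0.2052, 0.0987, -16.5)
    0.032 782 0.0393 (array([ 0.5792, -0.1978]), 0.2094, 0.0941, -16.2)
```

```bash
cat > plan.py <<'E'
import sys
from h import *
from scipy.spatial.transform import Rotation as R
def cur():
    s=arm.state();return s,s["eef_pos"],R.from_euler("xyz",s["ee_rot"]).as_matrix()
def down(psi):
    y=np.array([np.cos(psi),np.sin(psi),0]);x=np.array([0,0,-1.]);return np.c_[x,y,np.cross(x,y)]
def show(wps):
    s,p,Q=cur();psi=np.degrees(np.arctan2(Q[1,1],Q[0,1]))
    print("t",s["time"],"pos",p.round(4),"psi",psi.round(1),"q1,q6",s["qpos"][[0,5]].round(2),"grip",round(s["grip_width"],4))
    pp,QQ=p,Q
    for x,y,z,a in wps:
        T=down(np.radians(a));o=Q.T@(np.array([x,y,z])-p)/.3;r=R.from_matrix(Q.T@T).as_rotvec()/np.radians(60)
        n=max(np.linalg.norm([x,y,z]-pp)/.0625,np.degrees(R.from_matrix(QQ.T@T).magnitude())/10.7)
        print((x,y,z,a),"offset",o.round(4),"dr",r.round(3),"rows",n.round(1));pp,QQ=np.array([x,y,z]),T
if __name__=="__main__": show(eval(sys.argv[1]))
E
python3 plan.py "[(.471,-.382,.25,23),(.471,-.382,.25,-157),(.471,-.382,.178,23)]"
```

```text
t 0.1 pos [ 0.2252 -0.5826  0.4036] psi -68.9 q1,q6 [-1.31  1.47] grip 0.0856
(0.471, -0.382, 0.25, 23) offset [ 0.513  -0.3274 -1.0052] dr [-1.531e+00 -2.000e-03  1.000e-03] rows 8.6
(0.471, -0.382, 0.25, -157) offset [ 0.513  -0.3274 -1.0052] dr [1.469e+00 1.000e-03 2.000e-03] rows 16.8
(0.471, -0.382, 0.178, 23) offset [ 0.753  -0.3269 -1.0052] dr [-1.531e+00 -2.000e-03  1.000e-03] rows 16.8
```

Request:
carry_out(offset=[[0.45,-0.32,-0.99],[0.45,-0.32,-0.99],[0.45,-0.32,-0.99],[0.45,-0.32,-0.99],[0.45,-0.32,-0.99],[0.45,-0.32,-0.99],[0.45,-0.32,-0.99],[0.45,-0.32,-0.99]], dr=[[-1,0,0],[-1,0,0],[-1,0,0],[-1,0,0],[-1,0,0],[-1,0,0],[-1,0,0],[-1,0,0]], gripper=[0.7,0.7,0.7,0.7,0.7,0.7,0.7,0.7])

```text
time: 1.1
eef_pos: [0.4673, -0.3861, 0.269]
ee_rot: [-2.47, 1.569, 2.087]
wrist_force: [0.3, 0.4, 0.2]
grip_width: 0.0597
```

```bash
python3 plan.py "[(.471,-.382,.25,23),(.471,-.382,.178,23)]"
```

```text
t 1.1 pos [ 0.4673 -0.3861  0.269 ] psi -8.9 q1,q6 [-0.8   0.93] grip 0.0597
(0.471, -0.382, 0.25, 23) offset [ 0.0633  0.0102 -0.0153] dr [-0.532 -0.002  0.001] rows 3.0
(0.471, -0.382, 0.178, 23) offset [ 0.3033  0.0104 -0.015 ] dr [-0.532 -0.002  0.001] rows 1.2
```

Request:
carry_out(offset=[[0.06,0.01,-0.015],[0.06,0.01,-0.015],[0.06,0.01,-0.015],[0.15,0.01,-0.015],[0.303,0.01,-0.015],[0.303,0.01,-0.015],[0.303,0.01,-0.015],[0.303,0.01,-0.015],[0.303,0.01,-0.015],[0.303,0.01,-0.015],[0.303,0.01,-0.015],[0.303,0.01,-0.015]], dr=[[-0.53,0,0],[-0.53,0,0],[-0.53,0,0],[-0.53,0,0],[-0.53,0,0],[-0.53,0,0],[-0.53,0,0],[-0.53,0,0],[-0.53,0,0],[-0.53,0,0],[-0.53,0,0],[-0.53,0,0]], gripper=[0.7,0.7,0.7,0.7,0.7,0.7,0,0,0,0,0,0])

```text
time: 2.6
eef_pos: [0.4719, -0.3832, 0.1807]
ee_rot: [0.307, 1.568, -0.865]
wrist_force: [0.3, -0.1, 6.7]
grip_width: 0.0224
```

```bash
python3 plan.py "[(.6437,-.2162,.27,73.8),(.6437,-.2162,.186,73.8)]"
```

```text
t 2.6 pos [ 0.4719 -0.3832  0.1807] psi 22.9 q1,q6 [-0.79  0.38] grip 0.0224
(0.6437, -0.2162, 0.27, 73.8) offset [-0.2979  0.7441 -0.2896] dr [-0.849  0.003  0.   ] rows 4.8
(0.6437, -0.2162, 0.186, 73.8) offset [-0.0179  0.7439 -0.2904] dr [-0.849  0.003  0.   ] rows 1.3
```

Request:
carry_out(offset=[[-0.15,0,0],[-0.3,0.0,0],[-0.3,0.2,-0.08],[-0.3,0.4,-0.15],[-0.3,0.6,-0.22],[-0.3,0.744,-0.29],[-0.3,0.744,-0.29],[-0.3,0.744,-0.29],[-0.3,0.744,-0.29]], dr=[[0,0,0],[0,0,0],[-0.17,0,0],[-0.34,0,0],[-0.5,0,0],[-0.67,0,0],[-0.85,0,0],[-0.85,0,0],[-0.85,0,0]], gripper=[0,0,0,0,0,0,0,0,0])

```text
time: 3.72
eef_pos: [0.6433, -0.2164, 0.2709]
ee_rot: [-0.567, 1.568, -0.852]
wrist_force: [0.3, 0.8, 0.0]
grip_width: 0.0223
```

```bash
python3 plan.py "[(.6437,-.2162,.27,73.8),(.6437,-.2162,.19,73.8)]"; python3 - <<'E'
from h import *
w,_=arm.grab_frame("wrist");s,_=arm.grab_frame("scene")
cv2.imwrite("pics/a.png",np.hstack([cv2.resize(w,(400,300)),cv2.resize(s[200:440,120:440],(400,300))]))
E
```

```text
t 3.725 pos [ 0.6433 -0.2164  0.2709] psi 73.7 q1,q6 [-0.42 -0.13] grip 0.0223
(0.6437, -0.2162, 0.27, 73.8) offset [0.003  0.001  0.0011] dr [-0.002  0.003  0.002] rows 0.0
(0.6437, -0.2162, 0.19, 73.8) offset [0.2697 0.0014 0.0003] dr [-0.002  0.003  0.002] rows 1.3
```

View pics/a.png

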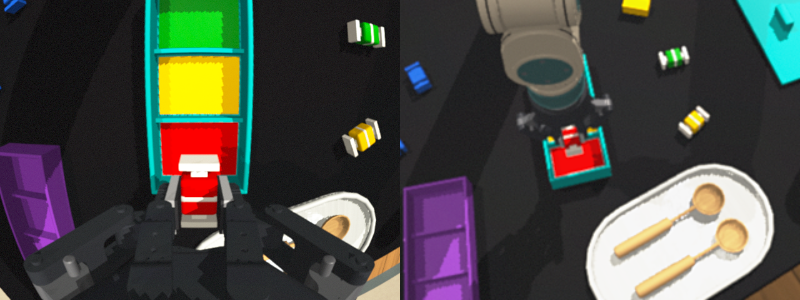

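The wrist view (left) shows the red toffee held squarely between the pads at (200,190), over the red cell and aligned with the box. Now I'll lower it.

Request:
carry_out(offset=[[0.13,0,0],[0.22,0,0],[0.267,0,0],[0.267,0,0],[0.267,0,0],[0.267,0,0],[0.267,0,0],[0.267,0,0],[0.1,0,0],[-0.05,0,0],[-0.05,0,0]], dr=[[0,0,0],[0,0,0],[0,0,0],[0,0,0],[0,0,0],[0,0,0],[0,0,0],[0,0,0],[0,0,0],[0,0,0],[0,0,0]], gripper=[0,0,0,0,0.5,0.5,0.5,0.5,0.5,0.5,0.6])

```text
time: 5.2
eef_pos: [0.6452, -0.2176, 0.2914]
ee_rot: [-0.233, 1.558, -0.518]
wrist_force: [0.9, -0.7, 0.5]
grip_width: 0.0513
```

```bash
python3 plan.py "[(.6825,-.0222,.26,16),(.6825,-.0222,.182,16)]"; python3 - <<'E'
from h import *
s,_=arm.grab_frame("scene");cv2.imwrite("pics/b.png",cv2.resize(s[200:440,120:440],(480,360)))
E
```

```text
t 5.2 pos [ 0.6452 -0.2176  0.2914] psi 73.7 q1,q6 [-0.42 -0.14] grip 0.0513
(0.6825, -0.0222, 0.26, 16) offset [ 0.1019  0.6602 -0.0649] dr [ 0.962  0.013 -0.003] rows 5.4
(0.6825, -0.0222, 0.182, 16) offset [ 0.3619  0.661  -0.0682] dr [ 0.962  0.013 -0.003] rows 1.2
```

View pics/b.png

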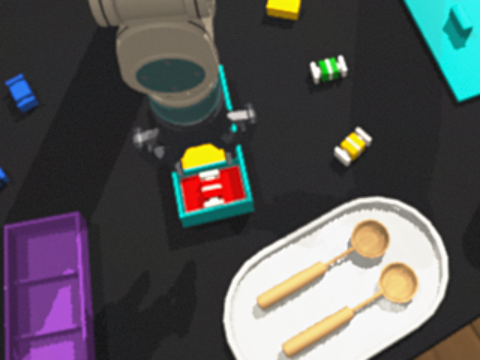

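The red toffee lies in the red cell at (210,188). Next is yellow.

Request:
carry_out(offset=[[0.1,0.2,-0.02],[0.1,0.4,-0.04],[0.1,0.6,-0.06],[0.1,0.66,-0.066],[0.1,0.66,-0.067],[0.1,0.66,-0.067],[0.25,0.661,-0.068],[0.362,0.661,-0.068],[0.362,0.661,-0.068],[0.362,0.661,-0.068]], dr=[[0.18,0,0],[0.36,0,0],[0.54,0,0],[0.72,0.01,0],[0.9,0.013,0],[0.962,0.013,0],[0.962,0.013,0],[0.962,0.013,0],[0.962,0.013,0],[0.962,0.013,0]], gripper=[0.5,0.5,0.5,0.5,0.5,0.5,0.5,0.5,0.5,0.5])

```text
time: 6.5
eef_pos: [0.6809, -0.0215, 0.1795]
ee_rot: [-2.842, 1.565, 2.149]
wrist_force: [0.8, 0.4, -0.1]
grip_width: 0.043
```

```bash
python3 plan.py "[(.6825,-.0222,.181,16)]"
```

```text
t 6.5 pos [ 0.6809 -0.0215  0.1795] psi 16.0 q1,q6 [-0.13  1.16] grip 0.043
(0.6825, -0.0222, 0.181, 16) offset [-0.005   0.0046  0.0036] dr [-0.    -0.005  0.002] rows 0.0
```

Request:
carry_out(offset=[[-0.005,0,0],[-0.005,0,0],[-0.005,0,0],[-0.005,0,0],[-0.005,0,0],[-0.15,0,0],[-0.3,0,0],[-0.3,-0.15,0.15],[-0.3,-0.3,0.3],[-0.3,-0.49,0.467],[-0.3,-0.49,0.467],[-0.3,-0.49,0.467]], dr=[[0,0,0],[0,0,0],[0,0,0],[0,0,0],[0,0,0],[0,0,0],[0,0,0],[-0.17,0,0],[-0.34,0,0],[-0.51,0,0],[-0.68,0,0],[-0.85,0,0]], gripper=[0,0,0,0,0,0,0,0,0,0,0,0])

```text
time: 8.0
eef_pos: [0.5772, -0.1987, 0.269]
ee_rot: [2.608, 1.565, 2.209]
wrist_force: [0.3, 0.9, -0.2]
grip_width: 0.0223
```

```bash
python3 plan.py "[(.5797,-.1976,.27,73.8),(.5797,-.1976,.191,73.8)]"
```

```text
t 8.0 pos [ 0.5772 -0.1987  0.269 ] psi 67.1 q1,q6 [-0.44 -0.04] grip 0.0223
(0.5797, -0.1976, 0.27, 73.8) offset [-0.0035  0.0067  0.0064] dr [-0.111 -0.005 -0.003] rows 0.6
(0.5797, -0.1976, 0.191, 73.8) offset [0.2599 0.0059 0.0078] dr [-0.111 -0.005 -0.003] rows 1.3
```

Request:
carry_out(offset=[[0.0,0.006,0.006],[0.15,0.006,0.008],[0.22,0.006,0.008],[0.265,0.006,0.008],[0.265,0.006,0.008],[0.265,0.006,0.008],[0.265,0.006,0.008],[0.265,0.006,0.008],[0.265,0.006,0.008],[0.1,0.006,0.008],[-0.05,0,0],[-0.05,0,0]], dr=[[-0.11,0,0],[-0.11,0,0],[-0.11,0,0],[-0.11,0,0],[-0.11,0,0],[-0.11,0,0],[-0.11,0,0],[-0.11,0,0],[-0.11,0,0],[-0.11,0,0],[-0.11,0,0],[-0.11,0,0]], gripper=[0,0,0,0,0,0.5,0.5,0.5,0.5,0.5,0.5,0.5])

```text
time: 9.5
eef_pos: [0.5792, -0.1997, 0.2888]
ee_rot: [0.454, 1.566, 0.17]
wrist_force: [0.3, -1.5, -0.9]
grip_width: 0.0424
```

```bash
python3 plan.py "[(.564,.011,.26,16),(.564,.011,.26,-13),(.564,.011,.18,-13)]"
```

```text
t 9.5 pos [ 0.5792 -0.1997  0.2888] psi 73.7 q1,q6 [-0.44 -0.15] grip 0.0424
(0.564, 0.011, 0.26, 16) offset [ 0.0964  0.66   -0.2457] dr [ 0.962  0.003 -0.004] rows 5.4
(0.564, 0.011, 0.26, -13) offset [ 0.0964  0.66   -0.2457] dr [ 1.446  0.002 -0.005] rows 2.7
(0.564, 0.011, 0.18, -13) offset [ 0.3631  0.6594 -0.2469] dr [ 1.446  0.002 -0.005] rows 1.3
```

Request:
carry_out(offset=[[0.0,0.2,-0.07],[0.1,0.4,-0.15],[0.1,0.6,-0.22],[0.1,0.66,-0.246],[0.1,0.66,-0.246],[0.1,0.66,-0.246],[0.1,0.66,-0.246]], dr=[[0.18,0,0],[0.36,0,0],[0.54,0,0],[0.72,0,0],[0.9,0,0],[1,0,0],[1,0,0]], gripper=[0.5,0.5,0.5,0.5,0.5,0.5,0.5])

```text
time: 10.38
eef_pos: [0.5633, 0.0113, 0.2578]
ee_rot: [1.671, 1.568, 0.342]
wrist_force: [-1.1, -0.6, -0.9]
grip_width: 0.043
```

```bash
python3 plan.py "[(.564,.011,.26,-13),(.564,.011,.18,-13)]"; python3 - <<'E'
from h import *
p,_=arm.grab_frame("wrist");s,_=arm.grab_frame("scene")
cv2.imwrite("pics/c.png",np.hstack([cv2.resize(p,(400,300)),cv2.resize(s[180:420,120:440],(400,300))]))
E
```

```text
t 10.375 pos [0.5633 0.0113 0.2578] psi 13.8 q1,q6 [-0.09  1.23] grip 0.043
(0.564, 0.011, 0.26, -13) offset [-0.0073  0.0019  0.0016] dr [ 0.447 -0.001 -0.003] rows 2.5
(0.564, 0.011, 0.18, -13) offset [0.2593 0.0011 0.0017] dr [ 0.447 -0.001 -0.003] rows 1.3
```

View pics/c.png

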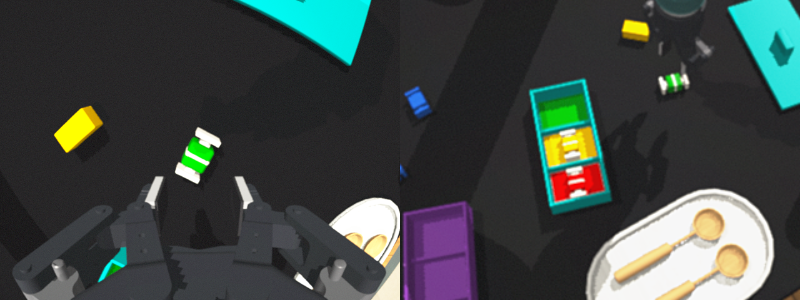

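Red and yellow lie in their own cells, at (575,183) and (568,146) in the right half. Green is undisturbed under the open jaws at (200,155).

Request:
carry_out(offset=[[0.0,0,0],[0,0,0],[0,0,0],[0.15,0,0],[0.26,0,0],[0.26,0,0],[0.26,0,0],[0.26,0,0],[0.26,0,0],[0.26,0,0],[0.1,0,0],[-0.05,0,0]], dr=[[0.17,0,0],[0.34,0,0],[0.447,0,0],[0.447,0,0],[0.447,0,0],[0.447,0,0],[0.447,0,0],[0.447,0,0],[0.447,0,0],[0.447,0,0],[0.447,0,0],[0.447,0,0]], gripper=[0.5,0.5,0.5,0.5,0.5,0.5,0,0,0,0,0,0])

```text
time: 11.98
eef_pos: [0.5631, 0.011, 0.2739]
ee_rot: [2.231, 1.568, 0.434]
wrist_force: [0.6, 0.5, 0.1]
grip_width: 0.0229
```

```bash
python3 plan.py "[(.5157,-.179,.275,40),(.5157,-.179,.275,73.8)]"
```

```text
t 11.975 pos [0.5631 0.011  0.2739] psi -13.0 q1,q6 [-0.1  1.7] grip 0.0229
(0.5157, -0.179, 0.275, 40) offset [-0.0048 -0.0119  0.6528] dr [-0.883 -0.001 -0.003] rows 5.0
(0.5157, -0.179, 0.275, 73.8) offset [-0.0048 -0.0119  0.6528] dr [-1.446  0.    -0.003] rows 3.2
```

Request:
carry_out(offset=[[0.0,0,0.15],[0,0,0.3],[0,0,0.45],[0,-0.01,0.6],[0,-0.012,0.653],[0,-0.012,0.653],[0,-0.012,0.653]], dr=[[-0.17,0,0],[-0.34,0,0],[-0.51,0,0],[-0.68,0,0],[-0.85,0,0],[-1,0,0],[-1,0,0]], gripper=[0,0,0,0,0,0,0])

```text
time: 12.85
eef_pos: [0.5154, -0.1793, 0.2736]
ee_rot: [1.211, 1.568, 0.458]
wrist_force: [0.2, -0.3, 0.1]
grip_width: 0.0222
```

```bash
python3 plan.py "[(.5157,-.179,.275,73.8),(.5157,-.179,.19,73.8)]"
```

```text
t 12.85 pos [ 0.5154 -0.1793  0.2736] psi 46.9 q1,q6 [-0.45  0.3 ] grip 0.0222
(0.5157, -0.179, 0.275, 73.8) offset [-0.0046  0.0013 -0.    ] dr [-0.448  0.001 -0.002] rows 2.5
(0.5157, -0.179, 0.19, 73.8) offset [ 0.2787  0.0006 -0.0003] dr [-0.448  0.001 -0.002] rows 1.4
```

Request:
carry_out(offset=[[0.0,0,0],[0,0,0],[0,0,0],[0.15,0,0],[0.22,0,0],[0.28,0,0],[0.28,0,0],[0.28,0,0],[0.28,0,0],[0.28,0,0],[0.1,0,0],[-0.05,0,0]], dr=[[-0.17,0,0],[-0.34,0,0],[-0.448,0,0],[-0.448,0,0],[-0.448,0,0],[-0.448,0,0],[-0.448,0,0],[-0.448,0,0],[-0.448,0,0],[-0.448,0,0],[-0.448,0,0],[-0.448,0,0]], gripper=[0,0,0,0,0,0,0,0.5,0.5,0.5,0.5,0.5])

```text
time: 14.35
eef_pos: [0.5153, -0.1793, 0.29]
ee_rot: [0.802, 1.568, 0.519]
wrist_force: [0.7, -0.5, 0.1]
grip_width: 0.0428
```

```bash
python3 plan.py "[(.597,.219,.28,80.7),(.597,.219,.192,80.7)]"
```

```text
t 14.35 pos [ 0.5153 -0.1793  0.29  ] psi 73.8 q1,q6 [-0.45 -0.17] grip 0.0428
(0.597, 0.219, 0.28, 80.7) offset [ 0.0355  1.3508 -0.1099] dr [-0.116  0.002 -0.002] rows 6.5
(0.597, 0.219, 0.192, 80.7) offset [ 0.3289  1.3503 -0.1104] dr [-0.116  0.002 -0.002] rows 1.4
```

Request:
carry_out(offset=[[0.0,0.2,0],[0.03,0.4,-0.03],[0.03,0.6,-0.06],[0.03,0.8,-0.1],[0.03,1,-0.11],[0.03,1,-0.11]], dr=[[-0.116,0,0],[-0.116,0,0],[-0.116,0,0],[-0.116,0,0],[-0.116,0,0],[-0.116,0,0]], gripper=[0.5,0.5,0.5,0.5,0.5,0.5])

```text
time: 15.1
eef_pos: [0.568, 0.1216, 0.282]
ee_rot: [0.658, 1.566, 0.502]
wrist_force: [-0.4, -0.9, 0.2]
grip_width: 0.0426
```

```bash
python3 - <<'E'
from h import *
for n in("top","scene"):
    p,d=arm.grab_frame(n);cv2.imwrite(f"pics/{n}0.png",p);np.save(f"pics/{n}0.npy",d)
cv2.imwrite("pics/d.png",cv2.resize(p[100:400,120:520],(800,600)))
E
python3 m.py;python3 plan.py "[(.597,.219,.28,80.7),(.597,.219,.192,80.7)]"
```

```text
top red 437 [380. 199.] mean [ 0.6432 -0.2172  0.01  ] z90 0.0253 
   obj 282 (array([ 0.6422, -0.2165]), 0.0621, 0.0599, 47.4) color-topplane [ 0.6404 -0.2155  0.022 ]
top red 232 [160. 265.] mean [0.47   0.3874 0.0161] z90 0.0252 
   obj 193 (array([0.4714, 0.3883]), 0.0615, 0.0423, -76.5) color-topplane [0.4693 0.3858 0.022 ]
top yellow 472 [374. 222.] mean [ 0.579  -0.199   0.0099] z90 0.0245 
   obj 275 (array([ 0.5794, -0.1998]), 0.0616, 0.0613, -78.4) color-topplane [ 0.5766 -0.1975  0.022 ]
top yellow 205 [300. 275.] mean [0.4358 0.008  0.0166] z90 0.0262 
   obj 160 (array([0.4373, 0.0052]), 0.0555, 0.0324, 52.1) color-topplane [0.4352 0.0079 0.022 ]
top green 392 [369. 244.] mean [ 0.5168 -0.181   0.0096] z90 0.0252 
   obj 247 (array([ 0.5189, -0.1817]), 0.0598, 0.0592, 73.9) color-topplane [ 0.5149 -0.1796  0.022 ]
top turq 918 [376. 222.] mean [ 0.5757 -0.2019  0.0239] z90 0.0418 
    0.005 185 0.0128 (array([ 0.5768, -0.1996]), 0.2058, 0.1014, -15.8)
    0.032 426 0.0393 (array([ 0.5806, -0.1976]), 0.2085, 0.0941, -16.2)
top turq 401 [203. 227.] mean [0.5726 0.2736 0.01
[... 703 characters left out ...]
 0.519  -0.1801  0.022 ]
scene turq 4211 [429. 223.] mean [0.6122 0.216  0.0145] z90 0.0148 
    0.005 3791 0.0115 (array([0.5977, 0.2196]), 0.226, 0.116, -9.1)
    0.032 147 0.037 (array([0.5973, 0.2192]), 0.0443, 0.0192, -8.9)
scene turq 1952 [254. 296.] mean [ 0.5784 -0.1992  0.0242] z90 0.041 
    0.005 504 0.0133 (array([ 0.5701, -0.1966]), 0.2279, 0.0937, -15.1)
    0.032 794 0.0393 (array([ 0.5791, -0.1978]), 0.2083, 0.0941, -16.2)
t 15.2 pos [0.5673 0.1184 0.2815] psi 80.8 q1,q6 [0.09 0.25] grip 0.0429
(0.597, 0.219, 0.28, 80.7) offset [0.0055 0.3467 0.044 ] dr [ 0.002  0.002 -0.001] rows 1.7
(0.597, 0.219, 0.192, 80.7) offset [0.2989 0.3464 0.0435] dr [ 0.002  0.002 -0.001] rows 1.4
```

View pics/d.png

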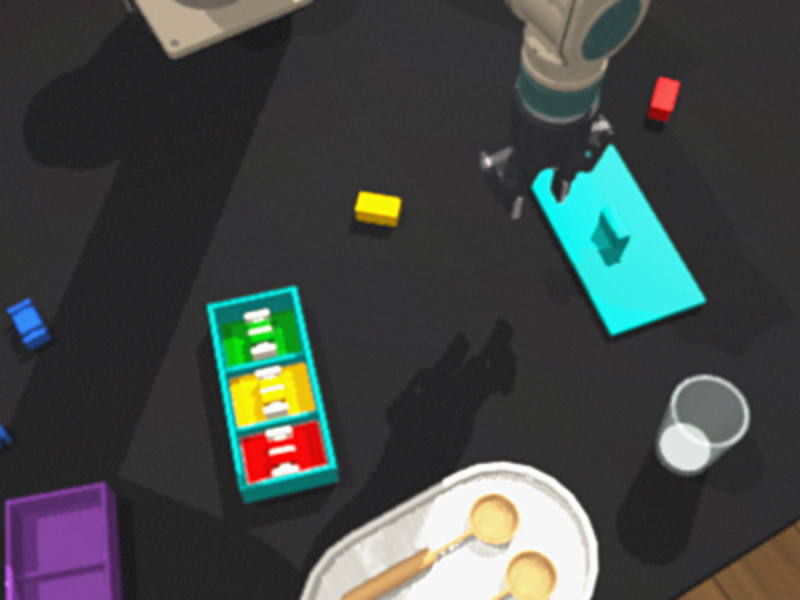

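All three toffees lie flat in their own cells, at (260,333), (270,390) and (282,450), and both bricks are where they started. Next I grasp the lid's knob at (612,235).

Request:
carry_out(offset=[[0.0,0.2,0.02],[0,0.346,0.044],[0,0.346,0.044],[0.0,0.346,0.044],[0.15,0.346,0.044],[0.22,0.346,0.044],[0.288,0.346,0.044],[0.288,0.346,0.044],[0.288,0.346,0.044]], dr=[[0,0,0],[0,0,0],[0,0,0],[0,0,0],[0,0,0],[0,0,0],[0,0,0],[0,0,0],[0,0,0]], gripper=[0.5,0.5,0.5,0.5,0.5,0.5,0.5,0.5,0.5])

```text
time: 16.32
eef_pos: [0.5974, 0.2177, 0.196]
ee_rot: [0.409, 1.568, 0.247]
wrist_force: [-1.2, 0.5, -0.1]
grip_width: 0.0423
```

Request:
carry_out(offset=[[0.0,0,0],[0,0,0],[0,0,0],[0.0,0,0],[0,0,0],[0,0,0],[0,0,0]], dr=[[0,0,0],[0,0,0],[0,0,0],[0,0,0],[0,0,0],[0,0,0],[0,0,0]], gripper=[0,0,0,0,0,0,0])

```text
time: 17.2
eef_pos: [0.5982, 0.218, 0.1979]
ee_rot: [0.313, 1.565, 0.151]
wrist_force: [-0.1, -1.1, 6.0]
grip_width: 0.0161
```

```bash
python3 plan.py "[(.597,.219,.21,80.7),(.597,.219,.29,80.7)]"
```

```text
t 17.2 pos [0.5982 0.218  0.1979] psi 80.7 q1,q6 [0.25 0.41] grip 0.0161
(0.597, 0.219, 0.21, 80.7) offset [-0.0405  0.0027 -0.0044] dr [ 0.     0.005 -0.002] rows 0.2
(0.597, 0.219, 0.29, 80.7) offset [-0.3071  0.0031 -0.003 ] dr [ 0.     0.005 -0.002] rows 1.3
```

Request:
carry_out(offset=[[-0.03,0,0],[-0.08,0,0],[-0.14,0,0],[-0.21,0,0],[-0.28,0,0],[-0.32,0,0],[-0.32,0,0],[-0.32,0,0]], dr=[[0,0,0],[0,0,0],[0,0,0],[0,0,0],[0,0,0],[0,0,0],[0,0,0],[0,0,0]], gripper=[0,0,0,0,0,0,0,0])

```text
time: 18.2
eef_pos: [0.5973, 0.2178, 0.2931]
ee_rot: [0.282, 1.567, 0.12]
wrist_force: [-0.4, 0.1, -2.6]
grip_width: 0.0162
```

```bash
python3 plan.py "[(.5797,-.1976,.294,73.8),(.5797,-.1976,.25,73.8)]"; python3 - <<'E'
from h import *
p,d=arm.grab_frame("scene");m=arm.camera_model("scene");cv2.imwrite("pics/e.png",p)
P,uv=cloud(m,d,masks(p)["turq"]);q=P[(P[:,1]>.1)&(P[:,2]>.07)]
c=q.mean(0);q2=q
for _ in range(4):
    A=np.c_[q2[:,:2],np.ones(len(q2))];k=np.linalg.lstsq(A,q2[:,2],rcond=None)[0];r=q[:,2]-np.c_[q[:,:2],np.ones(len(q))]@k;q2=q[abs(r)<.005]
print("tilt",k[:2],"top z at centre",k@[.598,.218,1],len(q2),rect(q2[:,:2]))
E
```

```text
t 18.2 pos [0.5973 0.2178 0.2931] psi 80.7 q1,q6 [0.25 0.41] grip 0.0162
(0.5797, -0.1976, 0.294, 73.8) offset [-0.0038 -1.3759  0.1657] dr [ 0.115  0.004 -0.001] rows 6.7
(0.5797, -0.1976, 0.25, 73.8) offset [ 0.1428 -1.376   0.1651] dr [ 0.115  0.004 -0.001] rows 0.7
tilt [0.00018318 0.00015064] top z at centre 0.10668487191195951 3862 (array([0.5949, 0.2184]), 0.2276, 0.117, -9.0)
```

View pics/e.png

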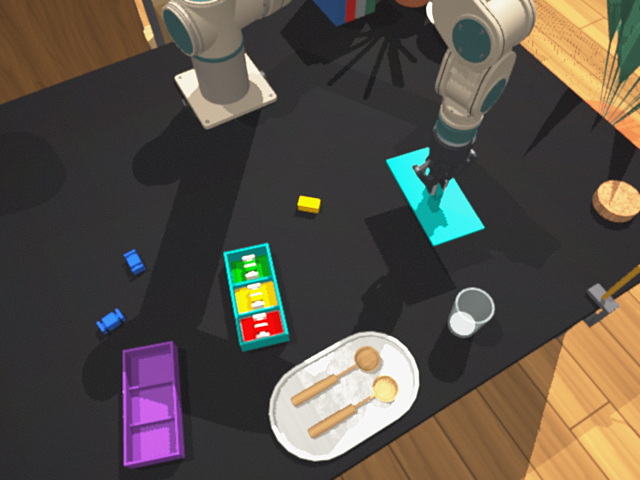

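The lid hangs level (tilt below 0.001) and is held by its knob at (435,190). I carry it at this height.

Request:
carry_out(offset=[[0,-0.1,0.01],[0,-0.22,0.02],[0,-0.36,0.04],[0,-0.5,0.06],[0,-0.64,0.08],[0,-0.78,0.1],[0,-0.9,0.11],[0,-0.97,0.12],[0,-1,0.12],[0,-1,0.12]], dr=[[0,0,0],[0,0,0],[0.03,0,0],[0.06,0,0],[0.09,0,0],[0.115,0,0],[0.115,0,0],[0.115,0,0],[0.115,0,0],[0.115,0,0]], gripper=[0,0,0,0,0,0,0,0,0,0])

```text
time: 19.5
eef_pos: [0.5841, -0.0839, 0.2923]
ee_rot: [0.664, 1.568, 0.381]
wrist_force: [0.0, 1.3, -3.0]
grip_width: 0.0157
```

```bash
python3 plan.py "[(.5797,-.1976,.294,73.8)]"
```

```text
t 19.5 pos [ 0.5841 -0.0839  0.2923] psi 73.8 q1,q6 [-0.25  0.03] grip 0.0157
(0.5797, -0.1976, 0.294, 73.8) offset [-0.0061 -0.368   0.0915] dr [ 0.     0.002 -0.002] rows 1.8
```

Request:
carry_out(offset=[[0,-0.08,0.02],[0,-0.18,0.04],[0,-0.28,0.07],[0,-0.34,0.085],[0,-0.368,0.09],[0,-0.368,0.09],[0,-0.368,0.09]], dr=[[0,0,0],[0,0,0],[0,0,0],[0,0,0],[0,0,0],[0,0,0],[0,0,0]], gripper=[0,0,0,0,0,0,0])

```text
time: 20.38
eef_pos: [0.5792, -0.1966, 0.292]
ee_rot: [0.962, 1.568, 0.68]
wrist_force: [-0.2, 0.5, -3.9]
grip_width: 0.0163
```

```bash
cat > lid.py <<'E'
from h import *
import sys
for n in ("scene","top"):
    p,d=arm.grab_frame(n);m=arm.camera_model(n);P,uv=cloud(m,d,masks(p)["turq"])
    zt=float(sys.argv[1]);q=P[(P[:,1]<.1)&(abs(P[:,2]-zt)<.012)]
    for _ in range(4):
        A=np.c_[q[:,:2],np.ones(len(q))];k=np.linalg.lstsq(A,q[:,2],rcond=None)[0];r=q[:,2]-A@k;q=q[abs(r)<.004]
    print(n,"slope",k[:2].round(4),"top z",(k@[.5797,-.1976,1]).round(4),len(q),rect(q[:,:2]))
    if n=="scene":cv2.imwrite(f"pics/{sys.argv[2]}.png",cv2.resize(p[180:420,120:440],(480,360)))
E
python3 lid.py .107 f; python3 plan.py "[(.5797,-.1976,.294,73.8),(.5797,-.1976,.240,73.8)]"
```

```text
scene slope [-0.0017  0.0025] top z 0.1054 3854 (array([ 0.5763, -0.195 ]), 0.2272, 0.114, -16.1)
top slope [-0.0023 -0.0142] top z 0.1056 208 (array([ 0.6367, -0.1676]), 0.1259, 0.0286, -16.0)
t 20.475 pos [ 0.5792 -0.1966  0.2921] psi 73.9 q1,q6 [-0.43 -0.15] grip 0.0162
(0.5797, -0.1976, 0.294, 73.8) offset [-0.0065 -0.0027  0.0024] dr [ 0.001  0.002 -0.002] rows 0.0
(0.5797, -0.1976, 0.24, 73.8) offset [ 0.1735 -0.0031  0.0021] dr [ 0.001  0.002 -0.002] rows 0.9
```

View pics/f.png

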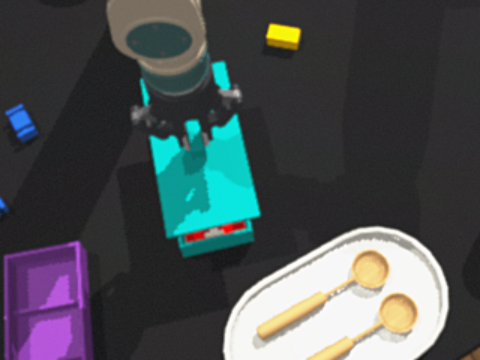

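The lid hangs squarely over the box, and the same camera puts it about 3 mm short along x. I correct that and lower it.

Request:
carry_out(offset=[[0,-0.006,0.011],[0.03,-0.006,0.011],[0.06,-0.006,0.011],[0.09,-0.006,0.011],[0.12,-0.006,0.011],[0.14,-0.006,0.011],[0.155,-0.006,0.011],[0.165,-0.006,0.011],[0.17,-0.006,0.011],[0.17,-0.006,0.011],[0.17,-0.006,0.011],[0.17,-0.006,0.011]], dr=[[0,0,0],[0,0,0],[0,0,0],[0,0,0],[0,0,0],[0,0,0],[0,0,0],[0,0,0],[0,0,0],[0,0,0],[0,0,0],[0,0,0]], gripper=[0,0,0,0,0,0,0,0,0,0,0,0])

```text
time: 21.98
eef_pos: [0.5822, -0.1992, 0.2413]
ee_rot: [0.732, 1.567, 0.45]
wrist_force: [0.0, 0.3, -2.7]
grip_width: 0.0158
```

```bash
python3 lid.py .055 g; python3 plan.py "[(.5797,-.1976,.2335,73.8)]"
```

```text
scene slope [-0.0023  0.0017] top z 0.0547 3576 (array([ 0.5799, -0.1979]), 0.2266, 0.1141, -16.2)
top slope [-0.027  -0.0925] top z 0.0584 195 (array([ 0.6433, -0.1712]), 0.121, 0.0285, -16.4)
t 22.075 pos [ 0.5821 -0.1992  0.2412] psi 73.9 q1,q6 [-0.44 -0.15] grip 0.0164
(0.5797, -0.1976, 0.2335, 73.8) offset [ 0.0258  0.0029 -0.0093] dr [ 0.001  0.002 -0.002] rows 0.1
```

Request:
carry_out(offset=[[0.004,0,0],[0.008,0,0],[0.012,0,0],[0.015,0,0],[0.018,0,0],[0.02,0,0],[0.022,0,0],[0.024,0,0],[0.026,0,0],[0.027,0,0],[0.027,0,0]], dr=[[0,0,0],[0,0,0],[0,0,0],[0,0,0],[0,0,0],[0,0,0],[0,0,0],[0,0,0],[0,0,0],[0,0,0],[0,0,0]], gripper=[0,0,0,0,0,0,0,0,0,0,0])

```text
time: 23.45
eef_pos: [0.5821, -0.1992, 0.2339]
ee_rot: [0.706, 1.567, 0.425]
wrist_force: [-2.6, 1.2, 4.1]
grip_width: 0.016
```

```bash
python3 lid.py .047 g2
```

```text
scene slope [-0.0008  0.0013] top z 0.0473 3503 (array([ 0.5799, -0.1978]), 0.2268, 0.114, -16.2)
top slope [-0.0168  0.0229] top z 0.0479 198 (array([ 0.6438, -0.1704]), 0.1207, 0.0282, -16.9)
```

Contact: the force changed from -2.7 to +4.1 N and the lid top is at 47 mm, so it is seated. Now I release and retreat.

Request:
carry_out(offset=[[0,0,0],[0,0,0],[0,0,0],[0,0,0],[-0.05,0,0],[-0.2,0,0],[-0.35,0,0],[-0.5,0,0],[-0.5,0.3,0],[-0.5,0.6,0],[-0.5,0.8,0],[-0.5,0.8,0]], dr=[[0,0,0],[0,0,0],[0,0,0],[0,0,0],[0,0,0],[0,0,0],[0,0,0],[0,0,0],[0,0,0],[0,0,0],[0,0,0],[0,0,0]], gripper=[0.5,0.5,0.5,0.5,0.5,0.5,0.5,0.5,0.5,0.5,0.5,0.5])

```text
time: 25.05
eef_pos: [0.6487, 0.0334, 0.3859]
ee_rot: [0.545, 1.565, 0.264]
wrist_force: [1.1, -0.8, 0.2]
grip_width: 0.0428
```

```bash
python3 lid.py .047 i; python3 plan.py "[]"
```

```text
scene slope [0.0009 0.0018] top z 0.0473 5610 (array([ 0.5794, -0.1977]), 0.2281, 0.1139, -16.2)
top slope [0.0001 0.0012] top z 0.0469 2590 (array([ 0.5809, -0.1975]), 0.2268, 0.114, -16.1)
t 25.15 pos [0.6492 0.0358 0.3857] psi 74.2 q1,q6 [-0.04  0.23] grip 0.0426
```

View pics/i.png

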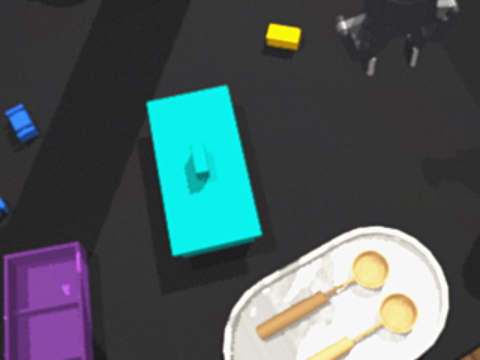

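The lid sits flat and square on the box, with the arm clear of it. Handing in.

```bash
python3 -c "
from station import arm
print(arm.sign_off())"
```

```text
the job is handed in; nothing more can be done
None
```

The three toffees are back in the box, each in the cell of its own colour. The lid is lowered onto the box, and I handed the job in at about 25 s. `sign_off` gives no verdict, so the results below rest on my own measurements.

- **Toffees:** the pictures before the lid went on showed all three lying flat in their own cells. They cannot be seen under the lid, so I did not check them again.
- **Lid:** both cameras put its centre within about 1 mm of the box's, at -16.2° and -16.1° against the box's -16.2°. The tilt is below 0.003 rad and the top is at 47 mm, which puts the plate 40 mm up on the rim. The wrist force read about 4 N at contact.
- **Bricks:** both were measured within about 2 mm of their start before I picked up the lid. I did not measure them again afterwards. The yellow one still looks in place in the last picture, and the red one is outside that crop.
- **Disagreeing readings:** while the gripper hid most of the lid, the top camera's fit was off (slopes of 0.09 rad before contact and 0.02 rad after). It agreed with the scene camera once the arm was clear. The gripper read about 22 mm on the 24 mm toffees and 16 mm on the 18 mm knob, a steady offset.

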